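# Fold the slide boxes shut and pack the sloping carrier

## Task

Both open slide boxes have to be folded shut: the yellow one already in the sloping orange carrier, whose lid hangs over towards the free place, and the blue one on the bench. Once both lids are fully shut, lay the blue box into the empty middle cut-out of the carrier, right way up, lengthwise and fully home, lowering it in rather than dropping it. Do not shove or tip the dropper bottles and the beaker standing about.

Things in the scene. Friction and masses are not known exactly. Their poses are not given: they have to be found in the camera images.
- bench_box: blue plastic microscope-slide box, loose on the bench, lid open at first; 84 mm along its x, 40 mm along its y, 32 mm high when shut (base 24 mm, lid 8 mm; the lid is 82 x 38 mm). Origin at the centre of its underside, z up. Mass about 0.2 kg. Pick it shut, across its 40 mm width, by base and lid together, fingertips 12 to 16 mm above its underside so that they clear the foam later.
- bench_lid (a joint): lid of the blue box, rad. 0 is fully shut, growing as it opens; at 1.57 the lid stands straight up, above that it leans out beyond the -y side; stop at 2.6. The lid reaches 39 mm from the hinge and is 8 mm thick. A light friction hinge (0.008 N m, no spring) keeps it where it is left: a shut gripper pushing from outside near its free edge folds it over, a light press on top shuts it.
- bench_lid_hinge (a point): hinge of the blue box's lid: middle of the hinge line, which runs parallel to the box's own x along the top edge of the base on its -y long side (y = -20 mm, z = 24 mm from the box's origin)
- case: orange carrier with grey foam, 130 x 242 mm, fixed on a stand that slopes it 30 degrees, its open side facing up and to the robot's left. Origin at the centre of the floor of its empty middle cut-out, 55 mm above the bench; x points up the slope, y level, away from the robot, z out of the floor at right angles. Foam top 10 mm, orange rim 12 mm above that floor.
- free_place (a point): mouth of the empty middle cut-out: its centre, at the foam's top. Cut-outs are 90 mm along the carrier's x, 46 mm along its y, 10 mm deep, centred at y = -74 (a shut green box, fixed), 0 (empty) and +74 mm (yellow box). The neighbours stand 32 mm above the floor, their walls 34 mm from a box centred in the middle one. The blue box may go in either way round.
- case_box: yellow slide box in the cut-out farthest from the robot of the carrier, held fast there, lid open at first; 84 mm along its x, 40 mm along its y, 32 mm high when shut (base 24 mm, lid 8 mm; the lid is 82 x 38 mm). Origin at the centre of its underside, its axes parallel to those of the carrier.
- case_lid_hinge (a point): hinge of the yellow box's lid: middle of the hinge line, which runs parallel to the box's own x along the top edge of the base on its -y long side (y = -20 mm, z = 24 mm from the box's origin)
- case_lid (a joint): lid of the yellow box, rad; it opens over towards the empty cut-out. 0 is fully shut, growing as it opens; at 1.57 the lid stands straight up, above that it leans out beyond the -y side; stop at 2.6. The lid reaches 39 mm from the hinge and is 8 mm thick. A light friction hinge (0.008 N m, no spring) keeps it where it is left: a shut gripper pushing from outside near its free edge folds it over, a light press on top shuts it.
- dropper_a: bystander: small amber glass dropper bottle with white bulb, 25 mm across, 72 mm tall; origin under its centre
- dropper_b: bystander: small green glass dropper bottle with white bulb, 25 mm across, 72 mm tall; origin under its centre
- dropper_c: bystander: small amber glass dropper bottle with white bulb, 25 mm across, 72 mm tall; origin under its centre
- beaker: bystander: empty glass beaker, 48 mm across, 58 mm tall; origin under its centre

How it is judged:
On the way:
1. both lids are fully shut (under 0.06 rad) while the blue box is still outside the carrier (value of joint each of bench_lid, case_lid below 0.06 rad and distance between bench_box and case above 0.1 m), for 0.2 s.
At the end, for the whole second after the job is handed in: Both lids shut to within 0.06 rad; the blue box upright in the middle cut-out: its origin within 8 mm (along the slope) and 7 mm (sideways) of the centre and less than 3 mm above the floor, square to the floor within 0.08 rad and lengthwise within 0.15 rad (either way round), at rest (value of joint each of bench_lid, case_lid below 0.06 rad and x of bench_box in the frame of case between -0.008 and 0.008 m and y of bench_box in the frame of case between -0.007 and 0.007 m and z of bench_box in the frame of case between -0.004 and 0.003 m and angle between the z axis of bench_box and the z axis of case, either way round below 0.08 rad and angle between the x axis of bench_box and the x axis of case, either way round below 0.15 rad and linear speed of bench_box below 0.02 m/s); the robot touches nothing.
It fails at once if a bystander (dropper bottle or beaker) was shoved more than 30 mm or tipped over (distance of any of dropper_a, dropper_b, dropper_c, beaker from where it was at the start of the episode above 0.03 m or angle between any of dropper_a, dropper_b, dropper_c, beaker's own z axis and vertical above 0.5 rad).
It fails at once if the blue box was dropped (moving faster than 0.5 m/s with no finger on it) (linear speed of bench_box above 0.5 m/s and contact force between the fingers and bench_box below 0.02 N).
It also fails if it takes over 59 s, if anything falls off the work surface, if the arm or the gripper's body presses on something with over 40 N, if the wrist force passes 120 N, or if a joint passes its speed limit or range.

## Robot

A 6-joint arm with a two-finger parallel gripper is mounted at the origin on the work surface. World frame = base frame: x ahead of the robot, y to its left, z up, the work surface at z = 0. Lengths are in m, angles in rad, forces in N, time in s.
With the tool pointing down it reaches from about 0.275 to 0.825 m from the base axis. Payload 5.2 kg.
Tool frame: the origin (TCP) lies between the finger pads; the fingertips stand tip_extent ahead of it and the grasp point (between the pads) lies 6 mm ahead of it (tip_extent is the distance from the TCP to the fingertips, in m); z points along the fingers, y is the line along which they close (so a half turn about z gives the same grasp; the last joint's range is limited). The gripper opens to 93 mm and grips with 3 to 60 N. Pads are 15 mm wide; open, the fingers measure 128 mm over their backs; the gripper's body (75 mm by 188 mm) begins 65 mm behind the grasp point.
Start: joints at [0.908, 0.259, 1.535, -0, 1.348, -0.203], TCP at [0.244, 0.493, 0.244] pointing down, gripper open.
Joint ranges: [-3.14, 3.14], [-0.91, 2.08], [0.19, 2.58], [-1.22, 4.36], [0.22, 2.71], [-3.12, 3.12]. Speed limits (rad/s): [2.57, 2.57, 3.14, 3.14, 3.14, 3.14].

## Interface

Orientations are given as a unit quaternion [w, x, y, z].
In Python, from station import * gives the robot as it stands.
- The arm moves only by the tool move_arm, never from a script. Its argument "motion" is a list that holds one entry, the list of rows, each a list of 7 numbers: the turn, a rotation vector about the tool's x, y, z in degrees, then the shift along the tool's x, y, z in mm, then the opening, from 0 (shut) to 1 (fully open). In form: [[[rx, ry, rz, tx, ty, tz, gripper], ...]]. A call has exactly 5 rows; each row shifts and turns the commanded pose from where the row before left it, along the tool's axes as they then stand; what a row does not reach is not made up. A row lasts 1/10 s, in which the tool goes at most 50 mm and 8.59 degrees, less where a joint would pass 70% of its speed; a pose out of reach is approached as far as the arm can. A call is refused whole if a number of a shift passes 50 or a number of a turn 8.59, either way. A call with a gripper value outside its range is refused whole. The fingers move at their own pace and stop on an object; "squeeze" is the grip in N (left out, the last holds). Time passes only in rows, so rows that do not move let the fingers close, or fill a call up. It gives the time, the measured TCP pose, the force, the opening and the grip force at its end, in the units of the state.
- get_state(): the state, without advancing time (a new reading comes with each control period).
- get_image(name): name is "side" or "top" or "wrist"; returns a dict with "image" (480x640x3 uint8, blue, green, red), "intrinsics" (3x3 intrinsics, pixels), "dist" ([k1, k2, p1, p2, k3] as OpenCV has them; the pictures are not rectified), "extrinsics" (4x4, takes a point from world to camera coordinates); the wrist camera has in their place "hand_eye" (4x4, takes a point from camera to tool coordinates, whose origin is the TCP and whose axes are the flange's). Camera axes: x right, y down, z forward; pixel columns grow to the right and rows downward; lengths in m; the calibration is good to about 2 mm. A picture is of the moment at which its call begins: read the wrist's pose just before it. There is no depth.
- close_job(): hands the job in; it is judged then, once.
Trained networks look in a picture, given as the dict that the camera call returned (one of the last four; its "shot" number tells which), for a name from the list of things; names that differ only in an ending like _2 or _b are one class to them, and where a whole thing is asked for, a point or a joint stands for the part that bears it (a point fixed in the world has none). Each returns a list of dicts, best first, with "p" (0 to 1); they miss things now and then, are a little off and sometimes report something else, mostly with a low value. They report only what shows in the picture. A call takes as long as a camera call.
- cut_out(label, picture): "mask" (480x640 bool, what is visible of it) and "rect" ([left, top, right, bottom] in pixels, round what is visible of it).
- tip_of(label, picture): "position" ([column, row] in pixels: a listed point, or the origin of a listed thing).
The state is a dict: "time": time; "qpos": joint angles; "joint_velocities": joint speeds; "effort": joint torques, N m; "ee_pos": TCP position; "tcp_rot": TCP orientation; "force": force on the tool from outside, world axes, zero at the start; "ft_torque": the same for the moment, N m; "opening": finger opening in m; "grasp_force": force on a finger pad.
Only numpy, scipy, OpenCV 4.12 (cv2) and the standard library are available. Lean on these libraries where they do the work, as an engineer would, in place of code of your own. Each camera call takes 0.05 s, during which the arm holds its last target. There are 200 camera calls.

## Working session

There is one attempt and no reset: what is moved stays moved. The work goes in short steps, Python scripts to look and compute and a tool call to move; the robot and the scene stay as the last step left them, time stands still between calls to the robot, and variables do not carry over. Pictures are saved under pics/ and viewed, at most 11 in all, crops included, and the job is handed in when it is done.

Besides the shell and the picture viewer there is one more tool, called after "Request:" as a command line: name --argument value ..., lists and objects as JSON in quotes. move_arm: Moves the arm, as the interface text tells. Its arguments: {"type":"object","properties":{"motion":{"type":"array","items":{"type":"array","items":{"type":"array","items":{"type":"number"}}}},"squeeze":{"type":"number"}},"required":["motion"]}

```bash
ls; mkdir -p pics; cat > h.py <<'E'
from station import *
import numpy as np, cv2
from scipy.spatial.transform import Rotation as R
def Rq(q): return R.from_quat([q[1],q[2],q[3],q[0]])
def pose():
    s=get_state(); T=np.eye(4); T[:3,:3]=Rq(s['tcp_rot']).as_matrix(); T[:3,3]=s['ee_pos']; return T,s
def shot(n):
    T,s=pose(); p=get_image(n)
    E=np.array(p['extrinsics']) if 'extrinsics' in p else np.linalg.inv(T@np.array(p['hand_eye']))
    return p,E
def ray(p,E,uv):
    n=cv2.undistortPoints(np.array([[uv]],float),np.array(p['intrinsics']),np.array(p['dist']))[0,0]
    Ei=np.linalg.inv(E); d=Ei[:3,:3]@np.array([n[0],n[1],1]); return Ei[:3,3],d/np.linalg.norm(d)
def proj(p,E,P):
    return cv2.projectPoints(np.atleast_2d(np.array(P,float)),cv2.Rodrigues(E[:3,:3])[0],E[:3,3],np.array(p['intrinsics']),np.array(p['dist']))[0][:,0]
def tri(rays):
    A=np.zeros((3,3));b=np.zeros(3)
    for o,d in rays: M=np.eye(3)-np.outer(d,d);A+=M;b+=M@o
    X=np.linalg.solve(A,b); return X,[float(np.linalg.norm((np.eye(3)-np.outer(d,d))@(X-o))) for o,d in rays]
def onz(o,d,z): return o+d*(z-o[2])/d[2]
E
python3 - <<'E'
from h import *
np.set_printoptions(precision=4,suppress=True)
T,s=pose(); print(s)
V={}
for n in ['side','top','wrist']:
    p,E=shot(n); cv2.imwrite(f'pics/{n}0.png',p['image']); V[n]=(p,E)
    print(n,np.linalg.inv(E)[:3,:])
    for l in ['bench_box','bench_lid_hinge','case','free_place','case_box','case_lid_hinge','dropper_a','dropper_b','beaker']:
        r=tip_of(l,p); print(n,l,[(np.round(x['position'],1).tolist(),round(x['p'],2)) for x in r[:4]])
    for l in ['bench_lid','case_lid']:
        r=cut_out(l,p); print(n,l,[(x['rect'],round(x['p'],2)) for x in r[:2]])
E
```

```text
pics
{'time': 0.0, 'qpos': array([ 0.9082,  0.2593,  1.5361, -0.    ,  1.348 , -0.2028]), 'joint_velocities': array([-0.0004, -0.0014,  0.0002,  0.0002, -0.0005,  0.001 ]), 'effort': array([ -0.0011, -43.7294, -28.4004,   0.072 ,   0.0414,  -0.0002]), 'ee_pos': array([0.2437, 0.4925, 0.2428]), 'tcp_rot': array([-0.0004,  0.2279,  0.9737, -0.0008]), 'force': array([-0.3307, -0.7735,  0.3225]), 'ft_torque': array([-0.0031, -0.01  , -0.0266]), 'grasp_force': 0.0, 'opening': 0.09303680916449547}
side [[ 0.8392 -0.2807  0.4658  0.0506]
 [-0.5438 -0.442   0.7134 -0.8822]
 [ 0.0057 -0.852  -0.5235  0.684 ]]
side bench_box [([222.8, 228.9], 0.92)]
side bench_lid_hinge [([225.6, 223.5], 0.9), ([318.3, 276.5], 0.22)]
side case [([321.0, 277.5], 0.86)]
side free_place [([319.1, 273.2], 0.84)]
side case_box [([387.4, 398.6], 0.72), ([350.1, 261.7], 0.62)]
side case_lid_hinge [([335.8, 256.0], 0.67)]
side dropper_a [([342.8, 223.9], 0.77), ([296.9, 199.7], 0.75), ([263.3, 183.5], 0.53)]
side dropper_b [([342.8, 223.9], 0.77), ([296.9, 199.7], 0.75), ([263.3, 183.5], 0.53)]
side beaker [([317.8, 2
[... 634 characters left out ...]
7.6, 193.2], 0.47), ([268.6, 182.2], 0.46), ([208.6, 297.0], 0.27)]
top dropper_b [([132.5, 206.1], 0.65), ([187.6, 193.2], 0.47), ([268.6, 182.2], 0.46), ([208.6, 297.0], 0.27)]
top beaker [([495.3, 303.6], 0.97)]
top bench_lid [([215.1, 282.0, 217.2, 320.1], 0.59)]
top case_lid [([339.5, 247.3, 387.3, 262.2], 0.74)]
wrist [[ 0.4443  0.8563  0.2632  0.1712]
 [ 0.8959 -0.4248 -0.1301  0.5301]
 [ 0.0004  0.2936 -0.9559  0.3848]]
wrist bench_box [([204.4, 458.8], 0.72)]
wrist bench_lid_hinge []
wrist case []
wrist free_place []
wrist case_box []
wrist case_lid_hinge []
wrist dropper_a []
wrist dropper_b []
wrist beaker []
wrist bench_lid [([156.7, 459.7, 187.4, 480.0], 0.67)]
wrist case_lid []
```

```bash
python3 - <<'E'
import cv2,numpy as np
a=cv2.imread('pics/side0.png')[140:440,170:520]; b=cv2.imread('pics/top0.png')[150:370,100:540]
a=cv2.resize(a,None,fx=2,fy=2); b=cv2.resize(b,None,fx=1.8,fy=1.8)
cv2.imwrite('pics/sideA.png',a);cv2.imwrite('pics/topA.png',b)
E
```

```text
(no output)
```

View pics/sideA.png

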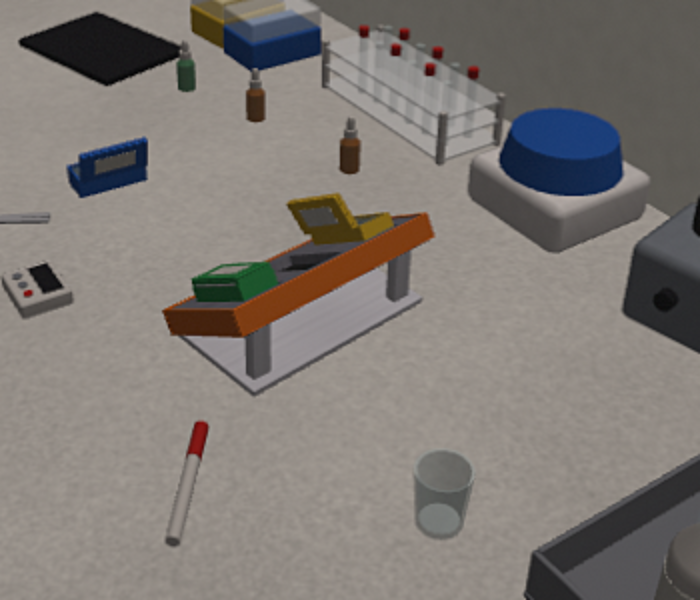

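View pics/topA.png

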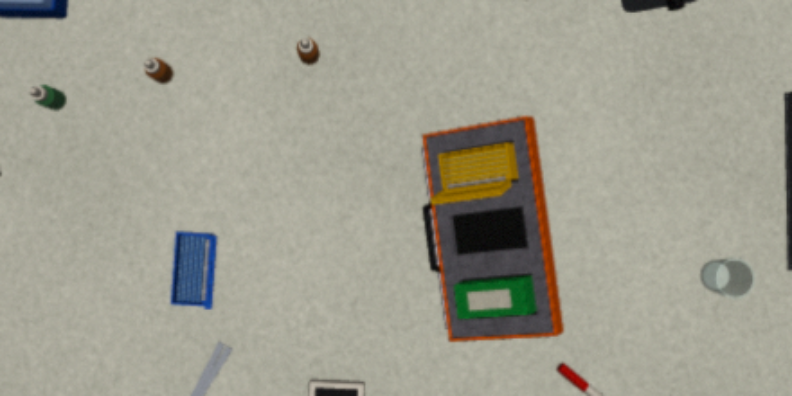

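The side view shows the blue box at about (222,229) px with its lid roughly upright. The yellow lid leans out towards the empty cut-out at about (330,247). In the top view the carrier is centred near (372,280), slightly yawed, and the blue box is near (207,298) with its lid on its right side. The bottles stand well clear, and the beaker is at (495,304).

```bash
cat > fit.py <<'E'
from h import *
from scipy.optimize import least_squares
np.set_printoptions(precision=4,suppress=True)
c,s_=np.cos(np.pi/6),np.sin(np.pi/6)
def Rcase(psi): return R.from_euler('z',psi).as_matrix()@np.array([[c,0,-s_],[0,1,0],[s_,0,c]])
CP={'case':(0,0,0),'free_place':(0,0,.010),'case_box':(0,.074,0),'case_lid_hinge':(0,.054,.024)}
def fitcase(obs,fixz=None): # obs list (p,E,label,uv)
    def f(x):
        r=[]
        for p,E,l,uv in obs: r+=list((proj(p,E,x[:3]+Rcase(x[3])@np.array(CP[l]))[0]-uv))
        if fixz is not None: r.append((x[2]-fixz)*2000)
        return r
    return least_squares(f,[.5,-.05,.055,-1.57],loss='soft_l1')
BP={'bench_box':(0,0,0),'bench_lid_hinge':(0,-.02,.024)}
E
python3 - <<'E'
from fit import *
V={n:shot(n) for n in ['side','top']}
obs=[];B={}
for n,(p,E) in V.items():
    for l in CP:
        r=[x for x in tip_of(l,p) if np.linalg.norm(np.array(x['position'])-([335,265] if n=='side' else [370,265]))<40]
        if r: obs.append((p,E,l,np.array(r[0]['position'])))
    for l in BP:
        r=[x for x in tip_of(l,p) if np.linalg.norm(np.array(x['position'])-([222,228] if n=='side' else [208,298]))<20]
        B[n,l]=ray(p,E,r[0]['position'])
r=fitcase(obs); print('case',r.x,np.degrees(r.x[3]),r.fun)
for l in BP: print(l,tri([B[n,l] for n in V]),[onz(*B[n,l],BP[l][2]) for n in V])
p,E=V['top']
for l in ['bench_box','bench_lid']:
    for m in cut_out(l,p)[:2]:
        k=m['mask'].astype(np.uint8); print(l,m['p'],k.sum(),cv2.minAreaRect(cv2.findNonZero(k)))
for l,z in (('dropper_a',0),('beaker',0)):
    for n in V:
        p,E=V[n]
        for x in tip_of(l,p): print(l,n,x['p'],onz(*ray(p,E,x['position']),z))
p,E=V['side']
m=cut_out('case_lid',p)[0]['mask'].astype(np.uint8); print(cv2.approxPolyDP(cv2.findContours(m,0,2)[0][0],2,True)[:,0].tolist())
m=cut_out('bench_lid',p)[0]['mask'].astype(np.uint8); print(cv2.approxPolyDP(cv2.findContours(m,0,2)[0][0],2,True)[:,0].tolist())
E
```

```text
case [ 0.5352 -0.1348  0.0528 -1.3642] -78.16053257431938 [ 1.8354 -0.8612 -0.5653 -0.8971 -0.5089  0.6609 -1.3113  1.5682 -0.6252
 -4.4334  0.4903  0.8775 -0.1656  0.0968  1.1878 -0.5428]
bench_box (array([ 0.4814,  0.2126, -0.0053]), [0.0030534751262455743, 0.003053475126245495]) [array([0.4756, 0.2062, 0.    ]), array([0.4844, 0.21  , 0.    ])]
bench_lid_hinge (array([0.4843, 0.1878, 0.0311]), [0.004171261888989568, 0.004171261888989584]) [array([0.4856, 0.2022, 0.024 ]), array([0.4876, 0.1872, 0.024 ])]
bench_box 0.65 936 ((208.0, 299.5), (41.0, 24.0), 90.0)
bench_box 0.15 473 ((503.5304870605469, 304.2256164550781), (27.828746795654297, 20.208972930908203), 6.34019136428833)
bench_lid 0.7 155 ((216.3683624267578, 301.02728271484375), (4.062942981719971, 40.18619918823242), 4.23639440536499)
dropper_a side 0.78 [0.7058 0.249  0.    ]
dropper_a side 0.67 [0.7467 0.0836 0.    ]
dropper_a side 0.63 [0.6768 0.3866 0.    ]
dropper_a top 0.76 [0.7178 0.2593 0.    ]
dropper_a top 0.6 [0.6789 0.3901 0.    ]
dropper_a top 0.47 [0.7447 0.0845 0.    ]
beaker side 0.66 [ 0.486  -0.4137  0.    ]
beaker top 0.82 [ 0.4808 -0.4147  0.    ]
[[314, 241], [322, 256], [348, 253], [340, 237]]
[[243, 210], [233, 209], [210, 216], [210, 230], [242, 222]]
```

```bash
cat >> fit.py <<'E'
def plan(Rt,pt,N,frm=None,g=0):
    T,s=pose(); p0,R0=(T[:3,3],T[:3,:3]) if frm is None else frm
    rv=(R.from_matrix(R0.T@Rt)).as_rotvec(); Rc=R0; dp=(np.array(pt)-p0)/N; st=R.from_rotvec(rv/N).as_matrix()
    print('tot deg',np.degrees(np.linalg.norm(rv)),'mm',1000*np.linalg.norm(dp)*N)
    for i in range(N):
        print((np.degrees(rv)/N).round(2).tolist(),(1000*Rc.T@dp).round(1).tolist()); Rc=Rc@st
def Rtool(Rc): return np.stack([-Rc[:,0],Rc[:,1],-Rc[:,2]],1)
E
python3 - <<'E'
from fit import *
import station
print([ (k,getattr(station,k)) for k in dir(station) if not k.startswith('_')][:40])
p,E=shot('wrist'); print(p['intrinsics'],p['dist'],p['hand_eye'])
Rc=Rcase(-1.42); plan(Rtool(Rc),np.array([.535,-.135,.053])+Rc@[.02,0,.2],15)
E
```

```text
[('PlanningError', <class 'station.PlanningError'>), ('close_job', <function connect.<locals>.done at 0x7fc9f810be20>), ('cut_out', <function make.<locals>.keyed.<locals>.call at 0x7fc9f8124e00>), ('get_image', <function make.<locals>.drawn_camera at 0x7fc9f8124720>), ('get_state', <function make.<locals>.<lambda> at 0x7fc9f8124c20>), ('tip_extent', 0.025), ('tip_of', <function make.<locals>.keyed.<locals>.call at 0x7fc9f8124fe0>)]
[[376.8266   0.     319.234 ]
 [  0.     376.8266 239.9164]
 [  0.       0.       1.    ]] [-0.0321  0.      0.      0.      0.    ] [[-0.0007 -0.9559 -0.2936  0.0818]
 [ 1.     -0.0008  0.0002  0.001 ]
 [-0.0004 -0.2936  0.9559 -0.1411]
 [ 0.      0.      0.      1.    ]]
tot deg 62.09790562403533 mm 613.1354755066237
[0.96, -1.84, 3.58] [-32.8, -24.4, 0.5]
[0.96, -1.84, 3.58] [-34.2, -22.3, 2.0]
[0.96, -1.84, 3.58] [-35.5, -20.0, 3.4]
[0.96, -1.84, 3.58] [-36.5, -17.7, 4.9]
[0.96, -1.84, 3.58] [-37.4, -15.3, 6.4]
[0.96, -1.84, 3.58] [-38.0, -12.9, 7.8]
[0.96, -1.84, 3.58] [-38.5, -10.3, 9.3]
[0.96, -1.84, 3.58] [-38.7, -7.7, 10.6]
[0.96, -1.84, 3.58] [-38.7, -5.1, 12.0]
[0.96, -1.84, 3.58] [-38.6, -2.5, 13.3]
[0.96, -1.84, 3.58] [-38.2, 0.1, 14.6]
[0.96, -1.84, 3.58] [-37.6, 2.8, 15.8]
[0.96, -1.84, 3.58] [-36.8, 5.4, 16.9]
[0.96, -1.84, 3.58] [-35.9, 7.9, 17.9]
[0.96, -1.84, 3.58] [-34.7, 10.4, 18.9]
```

Request:
move_arm --motion '[[[1,-1.8,3.6,-33,-24,0,0],[1,-1.8,3.6,-34,-22,2,0],[1,-1.8,3.6,-35,-20,3,0],[1,-1.8,3.6,-36,-18,5,0],[1,-1.8,3.6,-37,-15,6,0]]]' --squeeze 20

```text
time: 3.45
ee_pos: [0.3365, 0.3109, 0.2423]
tcp_rot: [0.067, 0.377, 0.922, -0.06]
force: [1.4, 0.5, -0.3]
opening: 0.0573
grasp_force: 0.0
```

Request:
move_arm --motion '[[[1,-1.8,3.6,-38,-13,8,0],[1,-1.8,3.6,-38,-10,9,0],[1,-1.8,3.6,-39,-8,11,0],[1,-1.8,3.6,-39,-5,12,0],[1,-1.8,3.6,-39,-2,13,0]]]'

```text
time: 3.95
ee_pos: [0.4295, 0.1283, 0.2395]
tcp_rot: [0.131, 0.513, 0.84, -0.118]
force: [0.1, 0.1, -0.7]
opening: 0.0174
grasp_force: 0.0
```

Request:
move_arm --motion '[[[1,-1.8,3.6,-38,0,15,0],[1,-1.8,3.6,-38,3,16,0],[1,-1.8,3.6,-37,5,17,0],[1,-1.8,3.6,-36,8,18,0],[1,-1.8,3.6,-35,10,19,0]]]'

```text
time: 4.45
ee_pos: [0.5211, -0.0555, 0.2351]
tcp_rot: [0.19, 0.633, 0.73, -0.173]
force: [0.3, -0.2, 0.3]
opening: 0.0003
grasp_force: 0.0
```

```bash
python3 - <<'E'
from fit import *
p,E=shot('wrist'); cv2.imwrite('pics/w1.png',p['image'])
obs=[]
for l in CP:
    for x in tip_of(l,p)[:2]: print(l,x)
    r=tip_of(l,p)
    if r: obs.append((p,E,l,np.array(r[0]['position'])))
r=fitcase(obs,.055); print('case',r.x,np.degrees(r.x[3]),r.fun); print(pose()[0])
print([ (x['rect'],x['p']) for x in cut_out('case_lid',p)])
E
```

```text
case {'position': [321.8, 195.2], 'p': 0.66}
free_place {'position': [322.9, 198.1], 'p': 0.75}
case_box {'position': [406.1, 199.5], 'p': 0.95}
case_lid_hinge {'position': [386.1, 204.1], 'p': 0.92}
case [ 0.5337 -0.1334  0.055  -1.4802] -84.80898750856298 [ 0.6368  0.6078 -0.1972 -0.2653 -2.4848  0.0057  0.6525 -0.3616  0.0778]
[[-0.1309  0.9895  0.0612  0.5202]
 [ 0.8587  0.144  -0.4918 -0.053 ]
 [-0.4954 -0.0118 -0.8686  0.2353]
 [ 0.      0.      0.      1.    ]]
[([372.6, 153.5, 390.8, 261.4], 0.6)]
```

View pics/w1.png

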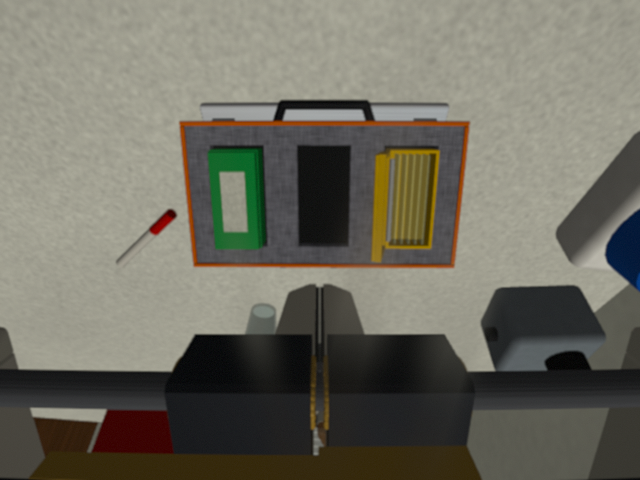

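The carrier is square in the picture, with rim corners at about (180,122), (469,122), (455,267) and (193,267). The yellow lid stands near upright, leaning slightly towards the empty cut-out at columns 373–390. I'll refine the pose from the rim corners.

```bash
cat > rim.py <<'E'
from fit import *
def rimfit(p,E):
    b,g,r=[p['image'][...,i].astype(int) for i in range(3)]
    m=((r>g*1.6)&(g>b*1.5)&(r>90)).astype(np.uint8); m[310:]=0
    cs=max(cv2.findContours(m,0,2)[0],key=cv2.contourArea)
    h=cv2.convexHull(cs); q=cv2.approxPolyDP(h,6,True)[:,0].astype(float)
    M=np.array([[sx*.065,sy*.121,.012] for sx in (1,-1) for sy in (1,-1)])
    def f(x):
        uv=proj(p,E,x[:3]+M@Rcase(x[3]).T); d=np.linalg.norm(uv[:,None]-q[None],axis=2); j=d.argmin(1)
        return (uv-q[j]).ravel()
    return q,least_squares(f,[.534,-.133,.055,-1.48]),f
if __name__=='__main__':
    p,E=shot('wrist'); q,r,f=rimfit(p,E); print(q.tolist(),r.x,r.fun)
    O=r.x[:3]; Rc=Rcase(r.x[3])
    m=cut_out('case_lid',p)
    for k in m: print(k['p'],cv2.approxPolyDP(cv2.findContours(k['mask'].astype(np.uint8),0,2)[0][0],2,True)[:,0].tolist())
    for th in (1.4,1.57,1.7,1.8,1.9,2.0,2.2):
        d=np.array([0,np.cos(th),np.sin(th)]); n=np.array([0,-np.sin(th),np.cos(th)])
        print(th,proj(p,E,[O+Rc@(np.array([x,.054,.024])+.039*d+t*n) for x in (-.041,.041) for t in (0,.008)]).round(0).tolist())
    T,_=pose(); print('tcp in case',Rc.T@(T[:3,3]-O), 'tool err deg',np.degrees(R.from_matrix(T[:3,:3].T@Rtool(Rc)).as_rotvec()))
    plan(Rtool(Rc),O+Rc@[0,-.005,.043+.025],5)
E
python3 rim.py
```

```text
[[468.0, 127.0], [451.0, 269.0], [195.0, 266.0], [182.0, 124.0]] [ 0.5351 -0.1366  0.0505 -1.4318] [-0.081   0.7209  0.1235  0.6751 -0.5664 -0.6246  0.5295 -0.628 ]
0.74 [[389, 155], [377, 157], [375, 163], [371, 261], [374, 263], [381, 261], [386, 246], [384, 232], [388, 208]]
1.4 [[407.0, 159.0], [397.0, 159.0], [399.0, 264.0], [390.0, 264.0]]
1.57 [[399.0, 159.0], [388.0, 159.0], [391.0, 264.0], [381.0, 264.0]]
1.7 [[392.0, 159.0], [381.0, 159.0], [385.0, 264.0], [375.0, 263.0]]
1.8 [[386.0, 159.0], [375.0, 158.0], [380.0, 263.0], [370.0, 262.0]]
1.9 [[381.0, 158.0], [370.0, 158.0], [375.0, 263.0], [365.0, 262.0]]
2.0 [[376.0, 158.0], [365.0, 158.0], [370.0, 262.0], [361.0, 261.0]]
2.2 [[366.0, 158.0], [357.0, 157.0], [362.0, 260.0], [353.0, 258.0]]
tcp in case [ 0.0192 -0.0031  0.2023] tool err deg [-0.4394 -0.2849  0.5894]
tot deg 0.7884530942529092 mm 135.6794702038805
[-0.09, -0.06, 0.12] [3.7, -0.1, 26.9]
[-0.09, -0.06, 0.12] [3.7, -0.2, 26.9]
[-0.09, -0.06, 0.12] [3.8, -0.2, 26.9]
[-0.09, -0.06, 0.12] [3.8, -0.3, 26.9]
[-0.09, -0.06, 0.12] [3.8, -0.3, 26.9]
```

Request:
move_arm --motion '[[[0,0,0,4,0,27,0],[0,0,0,4,0,27,0],[0,0,0,4,0,27,0],[0,0,0,4,0,27,0],[0,0,0,4,0,27,0]]]'

```text
time: 5.55
ee_pos: [0.5261, -0.1032, 0.1072]
tcp_rot: [0.19, 0.632, 0.732, -0.172]
force: [0.1, 0.6, 0.3]
opening: 0.0007
grasp_force: 0.0
```

```bash
python3 - <<'E'
from fit import *
T,s=pose(); O=np.array([.5351,-.1366,.0505]);Rc=Rcase(-1.4318); print(Rc.T@(T[:3,3]-O),s['force'])
p,E=shot('wrist'); cv2.imwrite('pics/w2.png',p['image'])
obs=[]
for l in CP:
    r=tip_of(l,p); print(l,r[:1])
    if r: obs.append((p,E,l,np.array(r[0]['position'])))
if len(obs)>1:
    r=fitcase(obs,.053); print(r.x,r.fun)
E
```

```text
[-0.0014 -0.0043  0.0662] [0.1296 0.5506 0.3164]
case []
free_place [{'position': [326.2, 281.1], 'p': 0.6}]
case_box [{'position': [452.8, 276.5], 'p': 0.81}]
case_lid_hinge [{'position': [453.3, 277.2], 'p': 0.65}]
[ 0.535  -0.1336  0.0531 -1.4395] [  0.8588  -0.681    0.4813  -0.8962 -22.5957  15.2368   0.1683]
```

View pics/w2.png

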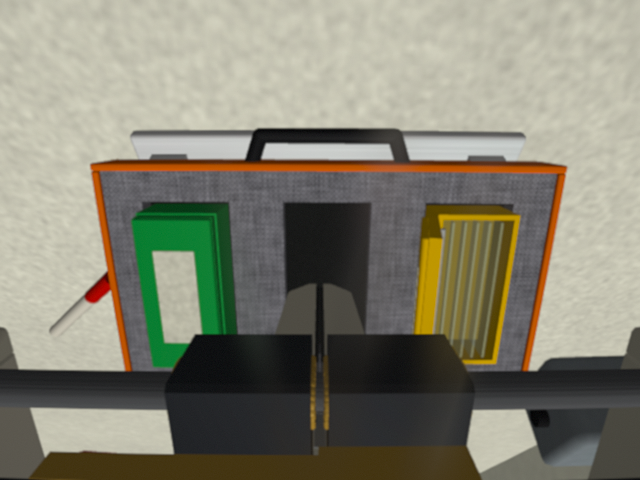

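The fingers sit over the empty cut-out at about column 320 (cut-out centre about 327), left of the upright yellow lid at about column 430. The path is clear for the push.

Request:
move_arm --motion '[[[0,0,0,0,15,0,0],[0,0,0,0,13,0,0],[0,0,0,0,13,0,0],[0,0,0,0,13,0,0],[0,0,0,0,13,0,0]]]'

```text
time: 6.3
ee_pos: [0.5936, -0.0929, 0.1092]
tcp_rot: [0.191, 0.632, 0.731, -0.171]
force: [-0.9, 0.2, 0.1]
opening: 0.0004
grasp_force: 0.2
```

Request:
move_arm --motion '[[[0,0,0,0,11,-2,0],[0,0,0,0,8,0,0],[0,0,0,0,0,4,0],[0,0,0,0,0,4,0],[0,0,0,0,0,0,0]]]'

```text
time: 6.8
ee_pos: [0.6122, -0.0929, 0.104]
tcp_rot: [0.191, 0.632, 0.731, -0.171]
force: [-1.5, 7.9, 12.2]
opening: 0.0003
grasp_force: 7.3
```

```bash
python3 - <<'E'
from fit import *
T,s=pose(); O=np.array([.5351,-.1366,.0520]);Rc=Rcase(-1.435); print(Rc.T@(T[:3,3]-O),Rc.T@s['force'])
E
```

```text
[-0.0025  0.0824  0.0614] [-0.8321 -0.4492 14.5968]
```

Request:
move_arm --motion '[[[0,0,0,0,0,-10,0],[0,0,0,0,-5,-30,0],[0,0,0,0,-15,-40,0],[0,0,0,5,-20,-30,0],[0,0,0,0,0,0,0]]]'

```text
time: 7.3
ee_pos: [0.5638, -0.0397, 0.1987]
tcp_rot: [0.192, 0.632, 0.732, -0.171]
force: [1.0, -0.2, 0.0]
opening: 0.0005
grasp_force: 0.0
```

```bash
python3 - <<'E'
from rim import *
p,E=shot('wrist'); cv2.imwrite('pics/w3.png',cv2.resize(p['image'][100:340,150:500],None,fx=2,fy=2)); q,r,f=rimfit(p,E); print(q.tolist(),r.x,r.fun)
obs=[]
for l in CP:
    r=tip_of(l,p)
    if r: obs.append((p,E,l,np.array(r[0]['position'])))
r=fitcase(obs,.055); print(r.x,r.fun)
print([(x['rect'],x['p']) for x in cut_out('case_lid',p)],[(x['rect'],x['p']) for x in cut_out('case_box',p)])
Rt=np.array([[-1,0,0],[0,1,0],[0,0,-1.]]); print(pose()[0][:3,3])
plan(Rt,[.50,.19,.20],10)
E
```

```text
[[419.0, 157.0], [407.0, 306.0], [136.0, 303.0], [114.0, 157.0]] [ 0.5341 -0.1363  0.0514 -1.4273] [-0.111   0.1972  0.239   1.035  -0.4508 -0.1706  0.3394 -0.9246]
[ 0.5337 -0.1338  0.0549 -1.4411] [-2.0353  0.289   1.6621 -0.1116 -0.1347]
[] [([333.0, 182.9, 388.2, 292.3], 0.66)]
[ 0.5644 -0.0419  0.1937]
tot deg 85.98884774723987 mm 240.77171197176054
[-2.18, 2.38, -7.97] [20.4, -3.1, -12.3]
[-2.18, 2.38, -7.97] [21.1, 0.3, -11.5]
[-2.18, 2.38, -7.97] [21.3, 3.6, -10.6]
[-2.18, 2.38, -7.97] [21.0, 7.0, -9.5]
[-2.18, 2.38, -7.97] [20.2, 10.2, -8.3]
[-2.18, 2.38, -7.97] [18.9, 13.2, -7.0]
[-2.18, 2.38, -7.97] [17.1, 15.9, -5.7]
[-2.18, 2.38, -7.97] [14.9, 18.4, -4.4]
[-2.18, 2.38, -7.97] [12.4, 20.4, -3.1]
[-2.18, 2.38, -7.97] [9.5, 22.0, -1.8]
```

View pics/w3.png

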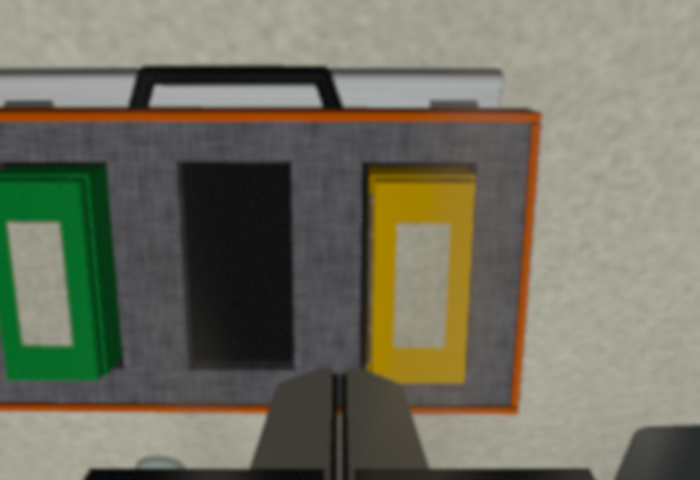

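The yellow lid now lies flat, matching the green box, with its label centred at about (420,285) in the crop. Now to the blue box.

Request:
move_arm --motion '[[[-2.2,2.4,-7.8,20,-3,-12,0],[-2.2,2.4,-7.8,21,0,-12,0],[-2.2,2.4,-7.8,21,4,-11,0],[-2.2,2.4,-7.8,21,7,-10,0],[-2.2,2.4,-7.8,20,10,-8,0]]]'

```text
time: 8.15
ee_pos: [0.5329, 0.0748, 0.1988]
tcp_rot: [0.103, 0.343, 0.929, -0.09]
force: [-0.9, 0.1, -0.4]
opening: 0.0006
grasp_force: 0.0
```

Request:
move_arm --motion '[[[-2.2,2.4,-7.8,19,13,-7,0],[-2.2,2.4,-7.8,17,16,-6,0],[-2.2,2.4,-7.8,15,18,-4,0],[-2.2,2.4,-7.8,12,20,-3,0],[-2.2,2.4,-7.8,10,22,-2,0]]]'

```text
time: 8.65
ee_pos: [0.5024, 0.1902, 0.2022]
tcp_rot: [0.003, 0.011, 1.0, 0.004]
force: [-0.4, 0.1, -1.5]
opening: 0.0005
grasp_force: 0.0
```

```bash
python3 - <<'E'
from fit import *
p,E=shot('wrist'); cv2.imwrite('pics/w4.png',p['image'])
T,s=pose(); print(T)
for l in BP:
    for x in tip_of(l,p)[:2]: print(l,x,onz(*ray(p,E,x['position']),BP[l][2]))
for l in ('bench_box','bench_lid'):
    for k in cut_out(l,p)[:2]: print(l,k['p'],cv2.approxPolyDP(cv2.findContours(k['mask'].astype(np.uint8),0,2)[0][0],3,True)[:,0].tolist())
E
```

```text
[[-0.9999  0.0147  0.0047  0.5023]
 [ 0.0147  0.9998  0.0113  0.1924]
 [-0.0045  0.0114 -0.9999  0.2023]
 [ 0.      0.      0.      1.    ]]
bench_box {'position': [337.3, 198.0], 'p': 0.67} [0.4878 0.2096 0.    ]
bench_lid_hinge {'position': [321.0, 193.7], 'p': 0.91} [0.479  0.1945 0.024 ]
bench_box 0.98 [[365, 149], [322, 146], [300, 155], [300, 256], [309, 257], [321, 244], [362, 243], [368, 168]]
bench_lid 0.6 [[317, 150], [300, 156], [300, 255], [305, 258], [316, 245], [319, 225]]
```

View pics/w4.png

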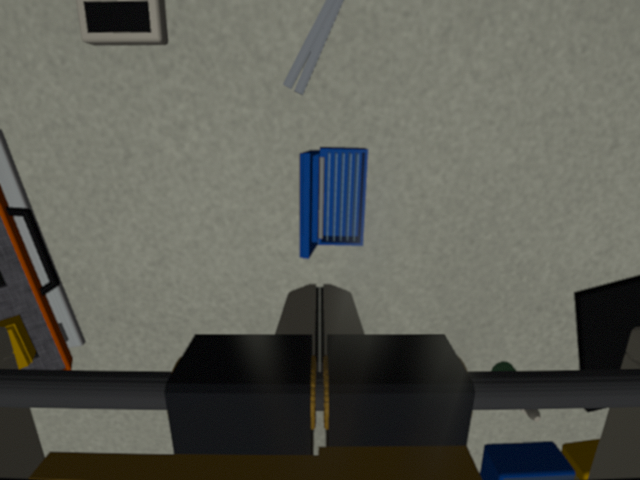

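The blue box's base rim has corners at about (320,148), (367,149), (363,244) and (319,244). Its lid leans slightly out to the left, with its free edge near column 301.

```bash
cat > blue.py <<'E'
from fit import *
def quad(p,E,uv,z):
    X=np.array([onz(*ray(p,E,u),z) for u in uv]); return X
if __name__=='__main__':
    p,E=shot('wrist')
    X=quad(p,E,[(367,149),(363,244)],.024); print(X, 'yaw',np.degrees(np.arctan2(*(X[1]-X[0])[[1,0]])))
    yaw=np.arctan2(*(X[1]-X[0])[[1,0]]); Rb=R.from_euler('z',yaw).as_matrix()
    O=X.mean(0)-Rb@[0,.02,.024]; print('O',O,np.linalg.norm(X[1]-X[0]))
    print('base corners',proj(p,E,[O+Rb@[sx*.042,sy*.02,.024] for sx in(-1,1) for sy in(-1,1)]).round(0).tolist())
    for th in (1.57,1.7,1.8,1.9,2.0,2.2):
        d=np.array([0,np.cos(th),np.sin(th)]); n=np.array([0,-np.sin(th),np.cos(th)])
        print(th,proj(p,E,[O+Rb@(np.array([x,-.02,.024])+.039*d+t*n) for x in (-.041,.041) for t in (0,.008)]).round(0).tolist())
    Rt=Rb@np.array([[-1,0,0],[0,1,0],[0,0,-1.]])
    plan(Rt,O+Rb@[0,-.02-.055,.045+.025],5)
E
python3 blue.py
```

```text
[[0.4435 0.232  0.024 ]
 [0.5261 0.229  0.024 ]] yaw -2.086870602986779
O [0.4841 0.2105 0.    ] 0.08261168956879503
base corners [[319.0, 148.0], [367.0, 148.0], [318.0, 245.0], [363.0, 245.0]]
1.57 [[319.0, 153.0], [308.0, 153.0], [318.0, 259.0], [308.0, 259.0]]
1.7 [[312.0, 153.0], [301.0, 153.0], [312.0, 259.0], [302.0, 258.0]]
1.8 [[307.0, 153.0], [296.0, 152.0], [307.0, 258.0], [297.0, 258.0]]
1.9 [[302.0, 153.0], [291.0, 152.0], [302.0, 258.0], [293.0, 257.0]]
2.0 [[297.0, 152.0], [287.0, 152.0], [298.0, 257.0], [289.0, 256.0]]
2.2 [[288.0, 152.0], [280.0, 151.0], [290.0, 256.0], [282.0, 254.0]]
tot deg 0.6960834707740642 mm 144.26852490935931
[0.06, 0.1, 0.08] [4.2, -10.9, 26.4]
[0.06, 0.1, 0.08] [4.1, -10.9, 26.4]
[0.06, 0.1, 0.08] [4.0, -10.9, 26.4]
[0.06, 0.1, 0.08] [4.0, -10.9, 26.4]
[0.06, 0.1, 0.08] [3.9, -10.9, 26.4]
```

Request:
move_arm --motion '[[[0,0,0,4,-11,26,0],[0,0,0,4,-11,26,0],[0,0,0,4,-11,26,0],[0,0,0,4,-11,26,0],[0,0,0,4,-11,26,0]]]'

```text
time: 9.45
ee_pos: [0.4821, 0.1352, 0.0715]
tcp_rot: [0.005, 0.014, 1.0, 0.003]
force: [0.3, -0.4, -1.0]
opening: 0.0004
grasp_force: 0.0
```

Request:
move_arm --motion '[[[0,0,0,0,20,0,0],[0,0,0,0,13,0,0],[0,0,0,0,13,0,0],[0,0,0,0,12,0,0],[0,0,0,0,12,0,0]]]'

```text
time: 9.95
ee_pos: [0.4846, 0.2075, 0.0735]
tcp_rot: [0.005, 0.013, 1.0, 0.003]
force: [-0.3, -0.0, -0.0]
opening: 0.0001
grasp_force: 0.1
```

```bash
python3 - <<'E'
from fit import *
T,s=pose(); O=np.array([.4841,.2105,0]);Rb=R.from_euler('z',-2.09,degrees=True).as_matrix(); print(Rb.T@(T[:3,3]-O),s['force'])
E
```

```text
[ 0.0006 -0.003   0.0735] [-0.2737 -0.0448 -0.037 ]
```

Request:
move_arm --motion '[[[0,0,0,0,8,0,0],[0,0,0,0,5,4,0],[0,0,0,0,0,6,0],[0,0,0,0,0,5,0],[0,0,0,0,0,2,0]]]'

```text
time: 10.45
ee_pos: [0.4846, 0.2194, 0.0567]
tcp_rot: [0.004, 0.013, 1.0, 0.003]
force: [-7.3, 0.8, 25.8]
opening: 0.0005
grasp_force: 13.0
```

Request:
move_arm --motion '[[[0,0,0,0,0,-10,0],[0,0,0,-5,-3,-30,0],[0,0,0,-5,-3,-40,1],[0,0,0,-5,-3,-40,1],[0,0,0,0,0,0,1]]]'

```text
time: 10.95
ee_pos: [0.5022, 0.209, 0.1815]
tcp_rot: [0.01, 0.014, 1.0, 0.004]
force: [1.0, -0.2, -0.4]
opening: 0.02
grasp_force: 0.0
```

```bash
python3 - <<'E'
from fit import *
p,E=shot('wrist'); cv2.imwrite('pics/w5.png',cv2.resize(p['image'][80:380,180:530],None,fx=2,fy=2))
T,s=pose(); print(T)
b,g,r=[p['image'][...,i].astype(int) for i in range(3)]
m=((b>r*2)&(b>g*1.4)&(b>70)).astype(np.uint8); m[330:]=0
c=max(cv2.findContours(m,0,2)[0],key=cv2.contourArea); print(cv2.approxPolyDP(c,2.5,True)[:,0].tolist())
print([(x['rect'],x['p']) for x in cut_out('bench_box',p)],tip_of('bench_box',p)[:2])
E
```

```text
[[-0.9995  0.0275  0.015   0.5004]
 [ 0.0276  0.9996  0.0073  0.2089]
 [-0.0148  0.0077 -0.9999  0.1786]
 [ 0.      0.      0.      1.    ]]
[[296, 148], [297, 251], [340, 252], [345, 149]]
[([294.4, 148.9, 350.4, 250.9], 0.66)] [{'position': [320.7, 196.4], 'p': 0.6}]
```

View pics/w5.png

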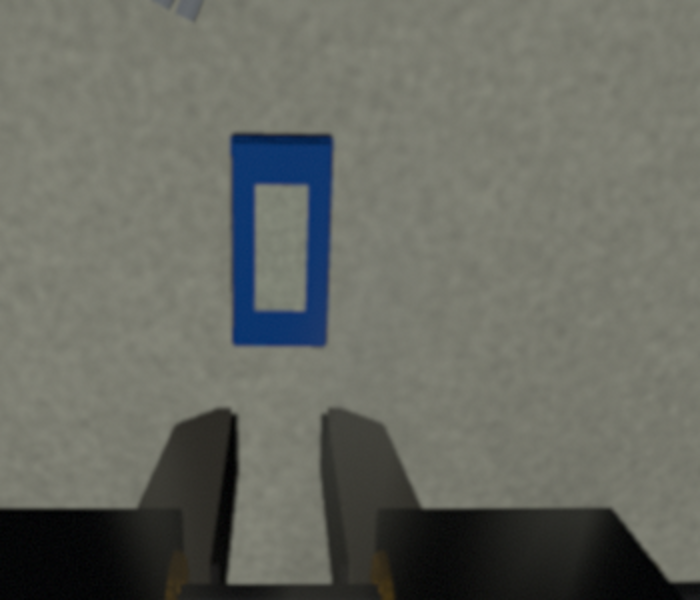

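The blue lid is flat shut. In full-frame pixels its top face has corners at about (296.5,151.5), (346,151.5), (343,252) and (297,252).

```bash
python3 - <<'E'
from fit import *
p,E=shot('wrist'); T,s=pose(); print(T[:3,3],s['opening'])
X=np.array([onz(*ray(p,E,u),.032) for u in [(296.5,151.5),(297,252),(346,151.5),(343,252)]]); print(X)
d=(X[1]-X[0]+X[3]-X[2]); yaw=np.arctan2(d[1],d[0]); O=X.mean(0); O[2]=0; print('yaw',np.degrees(yaw),'O',O,np.linalg.norm(X[0]-X[1]),np.linalg.norm(X[0]-X[2]))
Rt=R.from_euler('z',yaw).as_matrix()@np.array([[-1,0,0],[0,1,0],[0,0,-1.]])
plan(Rt,O+[0,0,.039],5)
E
```

```text
[0.4972 0.2087 0.1745] 0.03601737088102725
[[0.4361 0.1955 0.032 ]
 [0.5144 0.1923 0.032 ]
 [0.4372 0.2319 0.032 ]
 [0.5155 0.229  0.032 ]]
yaw -2.228143629285945 O [0.4758 0.2122 0.    ] 0.0783503374022766 0.03645082166743512
tot deg 0.8419092607590928 mm 137.2112349722866
[0.07, 0.07, 0.14] [4.5, 0.4, 27.1]
[0.07, 0.07, 0.14] [4.4, 0.4, 27.1]
[0.07, 0.07, 0.14] [4.4, 0.5, 27.1]
[0.07, 0.07, 0.14] [4.4, 0.5, 27.1]
[0.07, 0.07, 0.14] [4.3, 0.5, 27.1]
```

```bash
cat > grab.py <<'E'
from fit import *
p,E=shot('wrist'); T,s=pose(); print(T[:3,3],s['opening'])
b,g,r=[p['image'][...,i].astype(int) for i in range(3)]
m=((b>r*2)&(b>g*1.4)&(b>70)).astype(np.uint8); m[330:]=0
c=max(cv2.findContours(m,0,2)[0],key=cv2.contourArea); print(cv2.approxPolyDP(c,2.5,True)[:,0].tolist())
msk=np.zeros(m.shape,np.uint8); cv2.drawContours(msk,[c],-1,1,-1)
# silhouette fit of the shut box
P=np.array([[sx*.042,sy*.02,z] for sx in(-1,1) for sy in(-1,1) for z in(0,.024)]+[[sx*.041,sy*.019+.0,.032] for sx in(-1,1) for sy in(-1,1)])
hull=cv2.convexHull(c)[:,0].astype(float)
from scipy.ndimage import distance_transform_edt as dt
sd=dt(msk)-dt(1-msk)
def f(x):
    Q=proj(p,E,np.array([x[0],x[1],0])+P@R.from_euler('z',x[2]).as_matrix().T).astype(np.float32)
    h=cv2.convexHull(Q)[:,0]; h2=np.roll(h,-1,0)
    S=np.concatenate([h+(h2-h)*t for t in np.linspace(0,1,12,endpoint=False)])
    return cv2.remap(sd.astype(np.float32),S[:,:1],S[:,1:],cv2.INTER_LINEAR)[:,0]-.0
best=min((least_squares(f,[.48,.211,y],diff_step=1e-3,x_scale=[.01,.01,.1]) for y in (-.06,-.03,0)),key=lambda r:r.cost)
x=best.x; print(x,np.degrees(x[2]),np.abs(best.fun).mean())
Rt=R.from_euler('z',x[2]).as_matrix()@np.array([[-1,0,0],[0,1,0],[0,0,-1.]])
plan(Rt,[x[0],x[1],.039],5)
E
python3 grab.py
```

```text
[0.4971 0.2088 0.1742] 0.03974479153346662
[[297, 158], [297, 260], [342, 263], [346, 159]]Traceback (most recent call last):
  File "grab.py", line 17, in <module>
    best=min((least_squares(f,[.48,.211,y],diff_step=1e-3,x_scale=[.01,.01,.1]) for y in (-.06,-.03,0)),key=lambda r:r.cost)
  File "grab.py", line 17, in <genexpr>
    best=min((least_squares(f,[.48,.211,y],diff_step=1e-3,x_scale=[.01,.01,.1]) for y in (-.06,-.03,0)),key=lambda r:r.cost)
              ~~~~~~~~~~~~~^^^^^^^^^^^^^^^^^^^^^^^^^^^^^^^^^^^^^^^^^^^^^^^^^^^^
    return func(*args, **kwargs)
    vector_fun = VectorFunction(
        fun_wrapped,
    ...<6 lines>...
        workers=workers
    )
    self._update_fun()
    ~~~~~~~~~~~~~~~~^^
    self.f = self.fun_wrapped(xp_copy(self.x))
             ~~~~~~~~~~~~~~~~^^^^^^^^^^^^^^^^^
    return np.atleast_1d(self.fun(x))
                         ~~~~~~~~^^^
    return self.f(x, *self.args, **self.kwargs)
           ~~~~~~^^^^^^^^^^^^^^^^^^^^^^^^^^^^^^
  File "grab.py", line 16, in f
    return cv2.remap(sd.astype(np.float32),S[:,:1],S[:,1:],cv2.INTER_LINEAR)[:,0]-.0
           ~~~~~~~~~^^^^^^^^^^^^^^^^^^^^^^^^^^^^^^^^^^^^^^^^^^^^^^^^^^^^^^^^
cv2.error: OpenCV(4.12.0) /io/opencv/modules/imgproc/src/imgwarp.cpp:1821: error: (-215:Assertion failed) ((map1.type() == CV_32FC2 || map1.type() == CV_16SC2) && map2.empty()) || (map1.type() == CV_32FC1 && map2.type() == CV_32FC1) in function 'remap'
```

```bash
python3 - <<'E'
s=open('grab.py').read()
s=s.replace("cv2.remap(sd.astype(np.float32),S[:,:1],S[:,1:],cv2.INTER_LINEAR)[:,0]-.0","np.abs(map_coordinates(sd,[S[:,1],S[:,0]],order=1)).mean()")
i=s.index('best='); j=s.index('Rt=')
s=s[:i]+"""from scipy.ndimage import map_coordinates
from scipy.optimize import minimize
best=minimize(f,[.48,.211,-.03],method='Nelder-Mead',options=dict(initial_simplex=[[.48,.211,-.03],[.49,.211,-.03],[.48,.219,-.03],[.48,.211,.03]]))
x=best.x; print(x,np.degrees(x[2]),best.fun)
"""+s[j:]
open('grab.py','w').write(s)
E
python3 grab.py
```

```text
[0.4971 0.2089 0.1742] 0.043874299418940325
[[297, 159], [298, 263], [342, 263], [346, 159]]
[ 0.4847  0.2128 -0.0394] -2.254852249171979 1.9757954800590054
tot deg 0.8616170983625583 mm 135.8094680235904
[0.07, 0.06, 0.15] [2.6, 0.5, 27.0]
[0.07, 0.06, 0.15] [2.6, 0.6, 27.0]
[0.07, 0.06, 0.15] [2.6, 0.6, 27.0]
[0.07, 0.06, 0.15] [2.6, 0.6, 27.0]
[0.07, 0.06, 0.15] [2.5, 0.6, 27.0]
```

Request:
move_arm --motion '[[[0,0,0,0,0,0,1],[0,0,0,0,0,0,1],[0,0,0,3,1,27,1],[0,0,0,3,1,27,1],[0,0,0,3,1,27,1]]]' --squeeze 25

```text
time: 11.75
ee_pos: [0.49, 0.2131, 0.094]
tcp_rot: [0.005, 0.013, 1.0, 0.003]
force: [-0.4, 1.1, -0.0]
opening: 0.0842
grasp_force: 0.0
```

Request:
move_arm --motion '[[[0,0,0.3,3,0,27,1],[0,0,0.3,2,0,27,1],[0,0,0,0,0,0,1],[0,0,0,0,0,0,0],[0,0,0,0,0,0,0]]]'

```text
time: 12.25
ee_pos: [0.4868, 0.2137, 0.0422]
tcp_rot: [0.006, 0.018, 1.0, 0.004]
force: [0.8, 0.2, -0.1]
opening: 0.0811
grasp_force: 0.0
```

```bash
python3 - <<'E'
from fit import *
T,s=pose(); print(T,s['opening'],s['force'],s['grasp_force'])
E
```

```text
[[-0.9993  0.0367  0.0113  0.4868]
 [ 0.0368  0.9993  0.0068  0.2137]
 [-0.0111  0.0072 -0.9999  0.0422]
 [ 0.      0.      0.      1.    ]] 0.08113489280973306 [ 0.7504  0.2434 -0.1026] 0.0
```

Request:
move_arm --motion '[[[0.4,0.6,0,2,0,3,0],[0,0,0,0,0,0,0],[0,0,0,0,0,0,0],[0,0,0,0,0,0,0],[0,0,0,0,0,0,0]]]'

```text
time: 12.75
ee_pos: [0.4838, 0.2134, 0.0381]
tcp_rot: [-0.001, 0.018, 1.0, -0.0]
force: [-0.1, -1.2, 1.3]
opening: 0.0417
grasp_force: 0.7
```

Request:
move_arm --motion '[[[0,0,0,0,0,0,0],[0,0,0,0,0,0,0],[0,0,0,0,0,-20,0],[0,0,0,0,0,-40,0],[0,0,0,0,0,-40,0]]]'

```text
time: 13.25
ee_pos: [0.4825, 0.2134, 0.1377]
tcp_rot: [-0.003, 0.019, 1.0, -0.0]
force: [1.4, -0.3, -2.0]
opening: 0.0396
grasp_force: 25.0
```

```bash
python3 - <<'E'
from fit import *
p,E=shot('wrist'); cv2.imwrite('pics/w6.png',p['image'])
T,s=pose(); print(T,s['opening'],s['force'],s['grasp_force'])
O=np.array([.534,-.1355,.055]);Rc=Rcase(-1.436)
plan(Rtool(Rc),O+Rc@[0.0,0,.039+.09],12)
E
```

```text
[[-0.9993  0.0367  0.0064  0.4866]
 [ 0.0367  0.9993  0.0017  0.2144]
 [-0.0063  0.002  -1.      0.145 ]
 [ 0.      0.      0.      1.    ]] 0.039673078712162746 [2.2642 1.0233 2.9866] 24.999612271785736
tot deg 84.62943826044447 mm 289.4602675551019
[1.77, -2.06, 6.51] [-4.1, -23.7, -1.8]
[1.77, -2.06, 6.51] [-6.8, -23.1, -0.9]
[1.77, -2.06, 6.51] [-9.4, -22.2, 0.1]
[1.77, -2.06, 6.51] [-11.9, -21.0, 1.1]
[1.77, -2.06, 6.51] [-14.1, -19.5, 2.2]
[1.77, -2.06, 6.51] [-16.1, -17.6, 3.3]
[1.77, -2.06, 6.51] [-17.8, -15.6, 4.5]
[1.77, -2.06, 6.51] [-19.3, -13.3, 5.6]
[1.77, -2.06, 6.51] [-20.5, -10.9, 6.7]
[1.77, -2.06, 6.51] [-21.3, -8.3, 7.7]
[1.77, -2.06, 6.51] [-21.8, -5.6, 8.7]
[1.77, -2.06, 6.51] [-21.9, -2.8, 9.6]
```

View pics/w6.png

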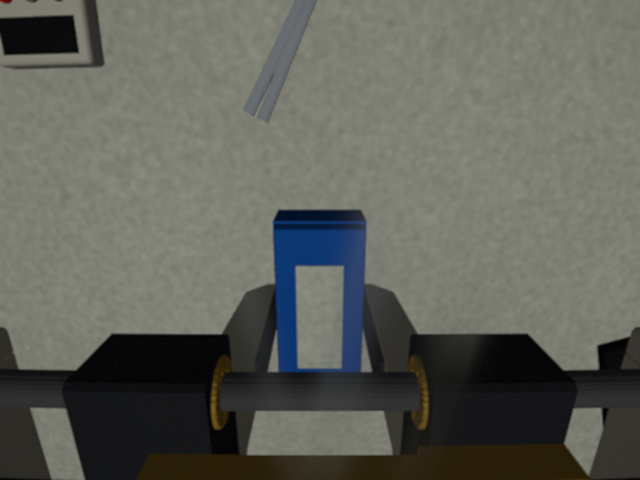

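The blue box is held squarely between the pads. Its lid is shut and its robot-side lid edge is at row ~222.

```bash
python3 - <<'E'
from fit import *
p=get_image('wrist'); H=np.array(p['hand_eye'])
for uv in [(277,222),(364,222)]:
    n=cv2.undistortPoints(np.array([[uv]],float),np.array(p['intrinsics']),np.array(p['dist']))[0,0]
    o=H[:3,3]; d=H[:3,:3]@[n[0],n[1],1]; print(o+d*(.0065-o[2])/d[2])
E
```

```text
[ 0.0436 -0.0162  0.0065]
[0.0436 0.019  0.0065]
```

Request:
move_arm --motion '[[[1.8,-2.1,6.5,-4,-24,-4,0],[1.8,-2.1,6.5,-7,-23,-2,0],[1.8,-2.1,6.5,-9,-22,0,0],[1.8,-2.1,6.5,-12,-21,1,0],[1.8,-2.1,6.5,-14,-20,2,0]]]'

```text
time: 13.85
ee_pos: [0.4984, 0.0933, 0.1496]
tcp_rot: [0.088, 0.299, 0.947, -0.08]
force: [0.2, -0.5, -3.5]
opening: 0.0397
grasp_force: 25.0
```

Request:
move_arm --motion '[[[1.8,-2.1,6.5,-16,-18,3,0],[1.8,-2.1,6.5,-18,-16,4,0],[1.8,-2.1,6.5,-19,-13,6,0],[1.8,-2.1,6.5,-20,-11,7,0],[1.8,-2.1,6.5,-21,-8,8,0]]]'

```text
time: 14.35
ee_pos: [0.514, -0.0252, 0.1587]
tcp_rot: [0.168, 0.548, 0.805, -0.152]
force: [0.0, 0.2, -2.1]
opening: 0.04
grasp_force: 25.0
```

Request:
move_arm --motion '[[[1.8,-2.1,6.5,-22,-6,9,0],[1.7,-2,6.5,-22,-3,8,0],[0,0,0,0,0,0,0],[0,0,0,0,0,0,0],[0,0,0,0,0,0,0]]]'

```text
time: 14.85
ee_pos: [0.5204, -0.0714, 0.1647]
tcp_rot: [0.196, 0.633, 0.728, -0.175]
force: [-0.2, 0.2, -2.0]
opening: 0.0398
grasp_force: 25.0
```

```bash
python3 - <<'E'
from rim import *
p,E=shot('wrist'); cv2.imwrite('pics/w7.png',p['image']); q,r,f=rimfit(p,E); print(q.tolist(),r.x,r.fun)
obs=[]
for l in CP:
    x=tip_of(l,p)
    if x: obs.append((p,E,l,np.array(x[0]['position']))); print(l,x[0])
if len(obs)>1: r=fitcase(obs,.055); print(r.x,r.fun)
T,s=pose(); print(s['opening'],s['grasp_force'])
for O,psi in (([.534,-.1355,.055],-1.436),):
    Rc=Rcase(psi); print(Rc.T@(T[:3,3]-O),np.degrees(R.from_matrix(T[:3,:3].T@Rtool(Rc)).as_rotvec()))
E
```

```text
[[507.0, 153.0], [484.0, 309.0], [170.0, 309.0], [149.0, 153.0]] [ 0.5349 -0.1353  0.0464 -1.4273] [-3.7263  7.3505  3.8856  6.6099 -3.0025 -6.2659  2.9053 -5.8902]
free_place {'position': [274.8, 307.8], 'p': 0.33}
case_box {'position': [426.0, 237.4], 'p': 0.69}
case_lid_hinge {'position': [402.4, 251.8], 'p': 0.78}
[ 0.5422 -0.1566  0.0551 -1.0584] [ 55.095  -42.9032   0.0372  -0.2812  -2.7526   3.3101   0.2005]
0.039610840000388156 24.999234080314636
[-0.001  -0.0044  0.1284] [-0.191   0.4867  0.2775]
```

View pics/w7.png

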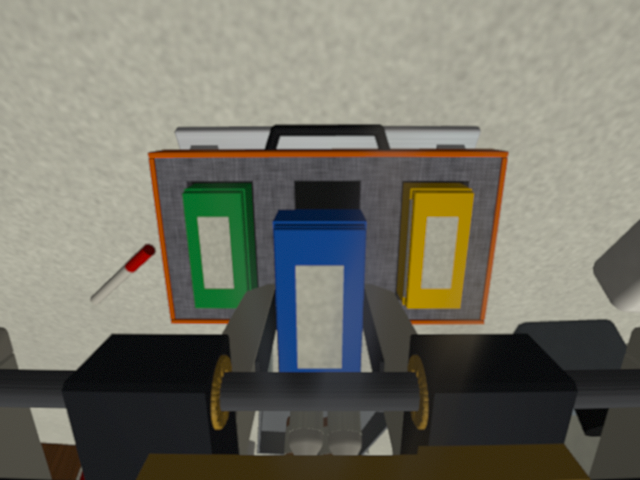

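The blue box hangs above the middle cut-out, whose lower edge shows at (294–360,181). The rim corners are at about (150,153), (507,153), (486,322) and (170,322). I'll refit from these with all corners included.

```bash
cat > align.py <<'E'
from rim import *
def fit2(p,E,uv,z=None):
    M=np.array([[-.065,-.121,.012],[-.065,.121,.012],[.065,.121,.012],[.065,-.121,.012],[-.045,-.023,.010],[-.045,.023,.010]])
    def f(x): 
        r=(proj(p,E,x[:3]+M[:len(uv)]@Rcase(x[3]).T)-uv).ravel()
        return r if z is None else np.append(r,(x[2]-z)*3000)
    return least_squares(f,[.534,-.1355,.055,-1.436])
if __name__=='__main__':
    p,E=shot('wrist'); T,s=pose()
    uv=np.array([(150,152.5),(507,152.5),(486,323),(170,323),(294.5,181),(360.5,181)])
    for z in (None,.055):
        r=fit2(p,E,uv,z); print(r.x,r.fun.round(1)); O=r.x[:3];Rc=Rcase(r.x[3])
        print(Rc.T@(T[:3,3]-O),np.degrees(R.from_matrix(T[:3,:3].T@Rtool(Rc)).as_rotvec()))
E
python3 align.py
```

```text
[ 0.536  -0.135   0.0544 -1.4276] [-1.3  0.1  1.2 -0.8 -2.5  0.6  1.9  0.3 -0.1  0.   0.7 -0.1]
[-0.0005 -0.0058  0.1288] [-0.4356  0.4887 -0.1521]
[ 0.5359 -0.1348  0.0549 -1.4276] [-1.6  0.1  1.5 -0.7 -2.2  0.8  1.6  0.6 -0.1  0.1  0.8 -0.  -0.4]
[-0.0005 -0.0058  0.1283] [-0.435   0.4887 -0.151 ]
```

Request:
move_arm --motion '[[[-0.3,0.5,0,-3,5,0,0],[0,0,0,0,0,20,0],[0,0,0,0,0,20,0],[0,0,0,0,0,20,0],[0,0,0,0,0,0,0]]]'

```text
time: 15.65
ee_pos: [0.5293, -0.1046, 0.1133]
tcp_rot: [0.193, 0.634, 0.729, -0.171]
force: [-1.1, 0.0, -2.4]
opening: 0.0397
grasp_force: 25.0
```

```bash
python3 - <<'E'
from align import *
p,E=shot('wrist'); T,s=pose(); O=np.array([.5358,-.1349,.0547]);Rc=Rcase(-1.4276)
im=p['image'].copy()
print(Rc.T@(T[:3,3]-O),np.degrees(R.from_matrix(T[:3,:3].T@Rtool(Rc)).as_rotvec()),s['grasp_force'])
q=proj(p,E,[O+Rc@[sx*.045,sy*.023,.010] for sx,sy in((-1,-1),(-1,1),(1,1),(1,-1))]); print(q)
cv2.imwrite('pics/w8.png',cv2.resize(im[130:330,170:470],None,fx=2.6,fy=2.6,interpolation=cv2.INTER_CUBIC))
E
```

```text
[ 0.0028 -0.0015  0.0674] [-0.2961 -0.0367 -0.1789] 24.999354779720306
[[278.9401 194.1399]
 [365.8199 193.9693]
 [360.7997 342.8605]
 [284.1832 342.803 ]]
```

View pics/w8.png

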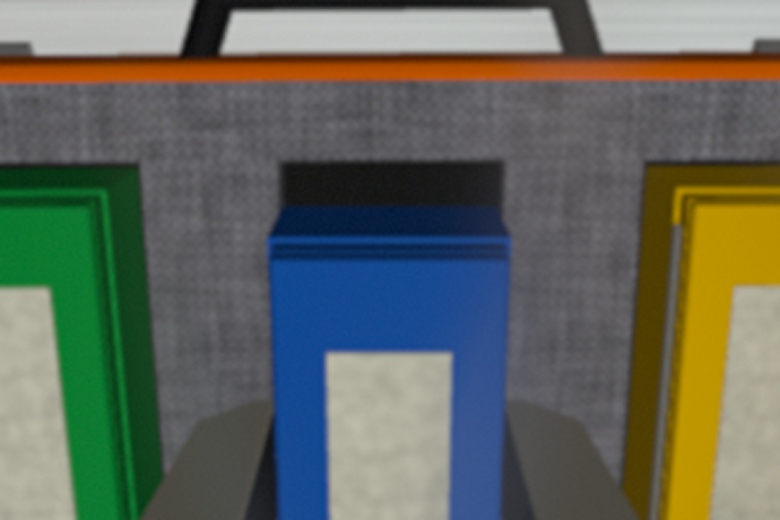

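The cut-out's lower edge is at row ~191.5, columns 278.5–364. The box's lower bottom edge is at row ~209, columns 279–361.5.

```bash
python3 - <<'E'
from align import *
p,E=shot('wrist'); T,s=pose(); O=np.array([.5358,-.1349,.0547]);Rc=Rcase(-1.4276)
t=Rc.T@(T[:3,3]-O); print(t)
def oncase(uv,z):
    o,d=ray(p,E,uv); o=Rc.T@(o-O); d=Rc.T@d; return o+d*(z-o[2])/d[2]
for uv,z in [((278.5,191.5),.010),((363.8,191.5),.010),((278.8,209.2),t[2]-.039),((361.5,209.2),t[2]-.039),((274.2,221.5),t[2]-.015),((365.5,221.5),t[2]-.015)]: print(oncase(uv,z))
E
```

```text
[ 0.0031 -0.0007  0.0683]
[-0.0458 -0.0225  0.01  ]
[-0.0457  0.0228  0.01  ]
[-0.0404 -0.0205  0.0293]
[-0.0403  0.0198  0.0293]
[-0.0403 -0.0198  0.0533]
[-0.0402  0.019   0.0533]
```

Request:
move_arm --motion '[[[-0.2,0,0,2.5,0.5,0,0],[0,0,0,0,0,7,0],[0,0,0,0,0,6,0],[0,0,0,0,0,5,0],[0,0,0,0,0,5,0]]]'

```text
time: 16.25
ee_pos: [0.5322, -0.1131, 0.0936]
tcp_rot: [0.196, 0.634, 0.729, -0.169]
force: [1.0, -0.1, -2.6]
opening: 0.0395
grasp_force: 25.0
```

```bash
python3 - <<'E'
from align import *
p,E=shot('wrist');T,s=pose(); O=np.array([.5358,-.1349,.0547]);Rc=Rcase(-1.4276)
print(Rc.T@(T[:3,3]-O),np.degrees(R.from_matrix(T[:3,:3].T@Rtool(Rc)).as_rotvec()),s['grasp_force'],Rc.T@s['force'])
E
```

```text
[ 0.0001 -0.0008  0.0441] [-0.0381 -0.014  -0.1672] 24.99930113554001 [-1.4304 -0.2606 -2.2324]
```

Request:
move_arm --motion '[[[0,0,0,0,0,2,0],[0,0,0,0,0,2,0],[0,0,0,0,0,1,0],[0,0,0,0,0,0,0],[0,0,0,0,0,0,0]]]'

```text
time: 16.8
ee_pos: [0.5327, -0.1153, 0.0898]
tcp_rot: [0.196, 0.634, 0.729, -0.169]
force: [-0.2, -0.1, -2.4]
opening: 0.04
grasp_force: 25.0
```

```bash
python3 - <<'E'
from align import *
T,s=pose(); O=np.array([.5358,-.1349,.0547]);Rc=Rcase(-1.4276)
print(Rc.T@(T[:3,3]-O),s['grasp_force'],Rc.T@s['force'])
E
```

```text
[ 0.0004 -0.0003  0.0403] 24.999370872974396 [-1.0834 -0.1909 -2.1027]
```

Request:
move_arm --motion '[[[0,0,0,0,0,1,0],[0,0,0,0,0,1,0],[0,0,0,0,0,0.5,0],[0,0,0,0,0,0,0],[0,0,0,0,0,0,0]]]'

```text
time: 17.3
ee_pos: [0.5329, -0.116, 0.0887]
tcp_rot: [0.197, 0.634, 0.729, -0.169]
force: [-4.1, 7.0, 7.9]
opening: 0.0399
grasp_force: 25.0
```

Request:
move_arm --motion '[[[0,0,0,0,0,-0.5,0.58],[0,0,0,0,0,0,0.58],[0,0,0,0,0,0,0.58],[0,0,0,0,0,0,0.58],[0,0,0,0,0,0,0.58]]]'

```text
time: 17.8
ee_pos: [0.5328, -0.1165, 0.0879]
tcp_rot: [0.196, 0.634, 0.729, -0.169]
force: [-0.2, 0.2, -0.2]
opening: 0.0537
grasp_force: 0.0
```

Request:
move_arm --motion '[[[0,0,0,0,0,-5,0.58],[0,0,0,0,0,-20,0.58],[0,0,0,0,0,-35,0.58],[0,0,0,10,0,-35,0.58],[0,0,0,0,0,0,0.58]]]'

```text
time: 18.3
ee_pos: [0.5267, -0.0586, 0.169]
tcp_rot: [0.199, 0.633, 0.729, -0.166]
force: [0.6, 0.5, 0.0]
opening: 0.0539
grasp_force: 0.0
```

```bash
python3 - <<'E'
from align import *
p,E=shot('wrist');T,s=pose(); O=np.array([.5358,-.1349,.0547]);Rc=Rcase(-1.4276)
print(Rc.T@(T[:3,3]-O),s['force'],s['opening'])
def oncase(uv,z):
    o,d=ray(p,E,uv); o=Rc.T@(o-O); d=Rc.T@d; return o+d*(z-o[2])/d[2]
b,g,r=[p['image'][...,i].astype(int) for i in range(3)]
m=((b>r*2)&(b>g*1.4)&(b>70)).astype(np.uint8); m[330:]=0
c=max(cv2.findContours(m,0,2)[0],key=cv2.contourArea); a=cv2.approxPolyDP(c,2.5,True)[:,0]
print(a.tolist(),[oncase(u,.032).round(4).tolist() for u in a])
cv2.imwrite('pics/w9.png',cv2.resize(p['image'][120:360,140:500],None,fx=2.2,fy=2.2))
E
```

```text
[-0.0095  0.001   0.1354] [ 0.4642  0.7003 -0.2624] 0.05381849833875439
[[286, 194], [290, 308], [339, 308], [342, 294], [343, 194]] [[-0.0482, -0.0183, 0.032], [0.0353, -0.018, 0.032], [0.0356, 0.0175, 0.032], [0.0245, 0.0196, 0.032], [-0.0479, 0.0193, 0.032]]
```

View pics/w9.png

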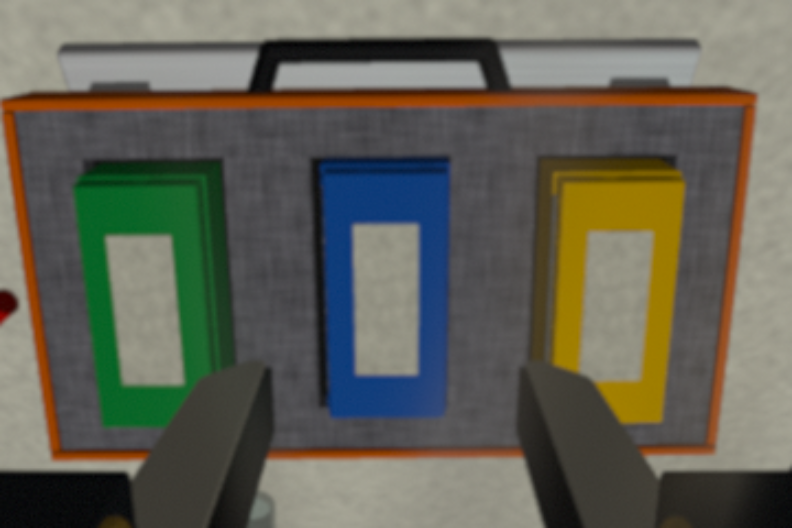

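The blue box sits flush and level in the middle cut-out. Its apparent width (~127 crop px at the lower end) matches the green and yellow boxes (~128). Contact came at the height expected from the yellow lid press, both lids are flat, and the gripper is clear.

```bash
python3 - <<'E'
from station import *
print(close_job())
E
```

```text
the job is handed in; nothing more can be done
None
```

Both lids are folded shut, the blue box lies lengthwise and fully home in the carrier's middle cut-out by my last camera look and contact height, and the job is handed in; no verdict came back.

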